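# Lock the tasting tray into the display stand

### The arm

A 6-joint arm with a two-finger parallel gripper is mounted at the origin on the work surface. World frame = base frame: x ahead of the robot, y to its left, z up, the work surface at z = 0. Lengths are in m, angles in degrees, forces in N, time in s.
With the tool pointing down it reaches from about 0.3 to 0.75 m from the base axis. Payload 8.5 kg.
Tool frame: the origin (TCP) lies midway between the tips of the shut fingers; the grasp point (between the pads) lies 19 mm behind it; x points along the fingers, y is the direction in which the jaws open and shut, and the axes are right-handed (so a half turn about x gives the same grasp; the last joint's range is limited). The gripper opens to 85 mm and grips with 20 to 120 N. Pads are 22 mm wide; open, the fingers measure 114 mm over their backs; the gripper's body (76 mm by 85 mm) begins 54 mm behind the grasp point. The pads swing forward as they close: fully open they stand 13 mm farther back than shut.
Start: joints at [-12.336, 21.807, 74.336, -0, 83.858, -12.336], TCP at [0.55, 0, 0.231] pointing down, gripper open.
Joint ranges: [-178.18, 178.18], [-50.72, 133.34], [12.68, 142.11], [-81.47, 261.47], [9.98, 163.14], [-165.26, 165.26]. Speed limits (degrees/s): [136.94, 136.94, 180, 180, 180, 180].

### API

Orientations are given as a 3x3 rotation matrix whose columns are the frame's x, y, z axes.
In Python, from workcell import ctrl, cams gives the robot as it stands. The module is installed in compiled form; this text tells all that it offers.
- The arm moves only by the tool servo_tool, never from a script. Its argument "commands" is a list of rows, each a list of 7 numbers: the shift along the tool's x, y, z in mm, then the turn, a rotation vector about the tool's x, y, z in rad, then the opening, from -1 (shut) to 1 (fully open), so that 0 is half open. A call has 1 to 12 rows; each row is the pose to reach, as a shift and turn from the pose commanded when the call began, along the tool's axes at that moment; what a row does not reach only later rows make up. A row lasts 1/12 s, in which the tool goes at most 41.7 mm and 7.16 degrees, less where a joint would pass 70% of its speed; a pose out of reach is approached as far as the arm can. A call with a gripper value outside its range is refused whole. The fingers move at their own pace and stop on an object; the grip force is fixed at half the most. Time passes only in rows, so rows that repeat a pose let the fingers close. It gives the time, the measured TCP pose, the force and the opening at its end, in the units of the state.
- ctrl.observe(): the state, without advancing time (a new reading comes with each control period).
- cams.capture(name): name is "scene" or "side" or "wrist"; returns a dict with "pixels" (400x640x3 uint8, blue, green, red), "z_map" (400x640 float32, m along the optical axis (not along the pixel's ray), 0 where there is no reading), "mtx" (3x3 intrinsics, pixels), "origin" and "orientation" of the camera in the world. Camera axes: x right, y down, z forward; pixel columns grow to the right and rows downward; lengths in m; the calibration is good to about 2 mm. The wrist camera is an equidistant fisheye: a pixel r from the principal point sees the ray r / f radians off the axis. A picture is of the moment at which its call begins.
- ctrl.hand_in(): hands the job in, once; it reports no verdict.
The state is a dict: "time_s": time; "qpos": joint angles; "dq": joint speeds; "tau": joint torques, N m; "tool_pos": TCP position; "ee_rot": TCP orientation; "contact_force": force on the tool from outside, world axes, zero at the start; "wrist_torque": the same for the moment, N m; "grip_width": opening from 0.0 (shut) to 1.0 (fully open).
Only numpy, scipy, OpenCV 4.12 (cv2) and the standard library are available. Lean on these libraries where they do the work, as an engineer would, in place of code of your own. Each camera call takes 0.05 s, during which the arm holds its last target. There are 200 camera calls.

### The job

Push the wooden tray of chocolate up the ramp of the display stand until it is against the back stop, then take the aluminium rod from its cradle and thread it, from the robot's left, through the holes of the stand's two cheeks and the tray's two ears, until its collar is against the left cheek, and let go. Leave the other goods on the counter where they stand.

Things in the scene. Friction and masses are not known exactly. Their poses are not given: they have to be found in the camera images.
- bore (a point): Centre of the bore line of the fixed wooden display stand, 86 mm above the counter. x: level, up-ramp to the stand's back; y: along the bore line (robot's left when unturned); z up. Two upright cheek plates at y = -62..-52 and 52..62 mm, x = +-35 mm, tops 110 mm above the counter, each with a round 16 mm hole on the line x = z = 0.
- ramp_foot (a point): Middle of the ramp's lower edge, 15 mm above the counter, 84 mm before bore (same axes). A level apron runs 125 mm from here towards -x; a ramp rises towards +x at 10 degrees, 120 mm long, to a back stop 30 mm high. Side rails along both, 104 mm apart inside, 128 mm outside, tops 30 to 34 mm above the counter.
- shelf_edge (a point): Middle of the left edge of the stand's clear plastic shelf, at its underside, 145 mm above the counter (axes as bore). Set 13 mm behind the bore line; the shelf is 62 mm deep in x (so it covers the bore) and runs from here 190 mm towards -y; side edges turned up to 170 mm, two small jars on it up to 203 mm above the counter. Below it near the cheeks a gripper can come in only leaning.
- tray_holes (a point): Midpoint between the round 16 mm holes of the tray's two ears: 55 mm above its underside, 65 mm behind its front face. x to the tray's rear, z up from its floor; the holes lie along y. Ears: y = +-44..50 mm, 36 mm long, tops 75 mm above the underside. When the tray is against the back stop (tipped back 10 degrees) this point lies on bore: all four holes in line. Friction keeps it there.
- tray_front (a point): The loose wooden tray (three slabs of chocolate in it; 90 mm long, 100 wide, about 0.3 kg) starts on the stand's apron between the rails. This is the middle of its front face, towards the robot, 15 mm above its underside; front wall 30 mm high, 100 wide. Axes as tray_holes. With the tray home: 56 mm before and 51 mm below bore.
- rod_handle (a point): Centre of the grip of the loose aluminium locking rod (about 80 g, 210 mm long). y: along the rod from tip to grip. Grip: square bar 18 x 18 mm, 55 mm long, sides upright at the start, overhanging the cradle freely, 55 mm above the counter; then a round collar 26 mm across, 5 mm thick, then the round shaft. Balance point about 45 to 50 mm from here towards the tip.
- rod_tip (a point): Tip of the rod, 182.5 mm from rod_handle along its -y. The shaft is 10 mm across, 150 mm long, its last 12 mm tapering to 4.4 mm.
- rod_shoulder (a point): On the rod's axis where shaft and collar meet, 32.5 mm from rod_handle along its -y. This face comes against the outside of the left cheek.
- cradle: Low fixed wooden cradle in whose two open notches the rod's shaft lies level at the start (lift it straight up). Origin at the centre of its underside, y along the rod, towards the grip. Base 60 x 150 x 10 mm; two posts, 34 mm wide (x), 8 thick (y), at y = +-55 mm, tops 60 mm high; notches 16 mm wide, 10 deep.
- gift_box: bystander: flat chocolate-brown gift box, 70 x 110 x 32 mm; origin at the centre of its underside. To be left alone.
- low_tin: bystander: low round brown tin, 60 mm across, 32 mm high; origin at the centre of its underside. To be left alone.
- jar: bystander: small brown jar with steel lid, 56 mm across, 62 mm high; origin at the centre of its underside. To be left alone.
- bottle: bystander: amber glass bottle, 54 mm across, 190 mm high; origin at the centre of its underside. To be left alone.
- cocoa_can: bystander: brown can, 80 mm across, 100 mm high; origin at the centre of its underside. To be left alone.
- bars: bystander: two wrapped chocolate bars lying stacked, 160 x 75 x 24 mm; origin at the centre of its underside. To be left alone.

How it is judged (in metres and radians):
On the way, in this order (a step that is already met when the one before it is completed fails the run):
1. the tray is up the ramp against the back stop, its holes in line with the stand's (x of tray_holes in the frame of bore between -0.005 and 0.005 m and z of tray_holes in the frame of bore between -0.005 and 0.005 m and y of tray_holes in the frame of bore between -0.005 and 0.005 m), for 0.2 s.
2. the rod is through all four holes with its collar at the left cheek (all of step 1 and x of rod_tip in the frame of bore between -0.007 and 0.007 m and z of rod_tip in the frame of bore between -0.007 and 0.007 m and x of rod_shoulder in the frame of bore between -0.007 and 0.007 m and z of rod_shoulder in the frame of bore between -0.007 and 0.007 m and y of rod_shoulder in the frame of bore between 0.058 and 0.069 m and y of rod_tip in the frame of bore below -0.078 m), for 0.2 s.
At the end, for the whole second after the job is handed in: The tray is home on the ramp (its hole line within 5 mm of the stand's bore line), the rod lies through both cheeks and both ears from the left (axis within 7 mm of the bore line at both ends, tip at least 16 mm out of the right cheek, collar within 7 mm of the left cheek), everything is at rest (all of step 2 and linear speed of each of rod, tray below 0.02 m/s); the robot touches nothing.
It fails at once if another thing on the counter is shifted by more than 30 mm or knocked over (distance of any of gift_box, low_tin, jar, bottle, cocoa_can, bars from where it was at the start of the episode above 0.03 m or angle between any of gift_box, low_tin, jar, bottle, cocoa_can, bars's own z axis and vertical above 0.5 rad).
It fails at once if the tray is tipped so that the chocolate would slide out (angle between tray_holes's own z axis and vertical above 0.6 rad).
It also fails if it takes over 72 s, if anything falls off the work surface, if the arm or the gripper's body presses on something with over 40 N, if the wrist force passes 120 N, or if a joint passes its speed limit or range.

## Working session

There is one attempt and no reset: what is moved stays moved. The work goes in short steps, Python scripts to look and compute and a tool call to move; the robot and the scene stay as the last step left them, time stands still between calls to the robot, and variables do not carry over. Pictures are saved under pics/ and viewed, about 8 in all and at most 12, crops included, and the job is handed in when it is done.

Besides the shell and the picture viewer there is one more tool, called after ">>>" by a JSON object that holds its "name" and its "arguments". servo_tool: Moves the arm, as the interface text tells. Its arguments: {"type":"object","properties":{"commands":{"type":"array","items":{"type":"array","items":{"type":"number"}}}},"required":["commands"]}

```bash
mkdir -p pics; python3 - <<'E'
from workcell import ctrl,cams
import cv2,numpy as np,pickle
s=ctrl.observe();print(s)
for n in["scene","side","wrist"]:
    c=cams.capture(n);pickle.dump(c,open(f"{n}0.pkl","wb"));cv2.imwrite(f"pics/{n}0.png",c["pixels"])
    print(n,c["mtx"].round(1).tolist(),np.round(c["origin"],3),np.round(c["orientation"],3).tolist(),(c["z_map"]>0).mean())
E
```

```text
{'time_s': 0.0, 'qpos': array([-1.23365403e+01,  2.18399058e+01,  7.43850334e+01, -9.65899163e-04,
        8.38560337e+01, -1.23344132e+01]), 'dq': array([ 0.01754561,  0.0212961 ,  0.0610551 ,  0.02615588,  0.0131361 ,
       -0.03303927]), 'tau': array([-1.00240642e-03, -4.48466885e+01, -2.31285810e+01, -2.87182611e-04,
        4.73836102e-03,  1.77242771e-05]), 'tool_pos': array([5.49711748e-01, 4.90026753e-05, 2.30720283e-01]), 'ee_rot': array([[-1.38419214e-03,  9.99999041e-01, -3.55060755e-05],
       [ 2.85570091e-04, -3.51108238e-05, -9.99999959e-01],
       [-9.99999001e-01, -1.38420222e-03, -2.85521217e-04]]), 'contact_force': array([-1.13042867,  0.3044874 , -0.65874927]), 'wrist_torque': array([-0.00341107,  0.00763496,  0.01477117]), 'grip_width': 0.9976530240896626}
scene [[400.5, 0.0, 322.0], [0.0, 400.5, 201.5], [0.0, 0.0, 1.0]] [ 0.941 -0.341  0.88 ] [[0.606, 0.685, -0.404], [0.795, -0.53, 0.294], [-0.013, -0.499, -0.866]] 0.9960625
side [[415.3, 0.0, 310.3], [0.0, 415.3, 199.4], [0.0, 0.0, 1.0]] [ 0.223 -0.897  0.906] [[0.911, -0.281, 0.302], [-0.413, -0.6, 0.686], [-0.011, -0.749, -0.662]] 0.996078125
wrist [[309.7, 0.0, 323.9], [0.0, 309.7, 200.1], [0.0, 0.0, 1.0]] [0.55  0.07  0.375] [[1.0, 0.001, -0.0], [0.001, -0.962, -0.273], [-0.0, 0.273, -0.962]] 0.98835546875
```

View pics/scene0.png

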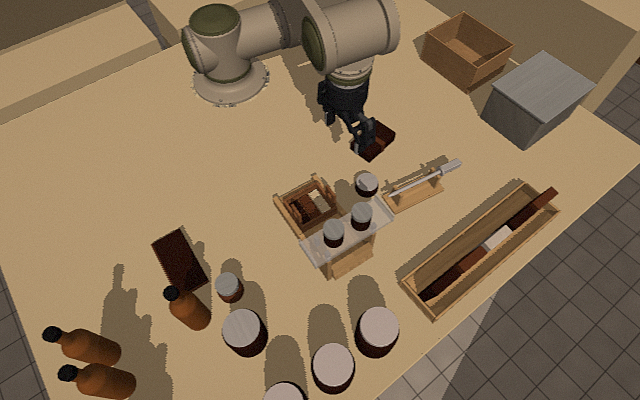

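View pics/side0.png

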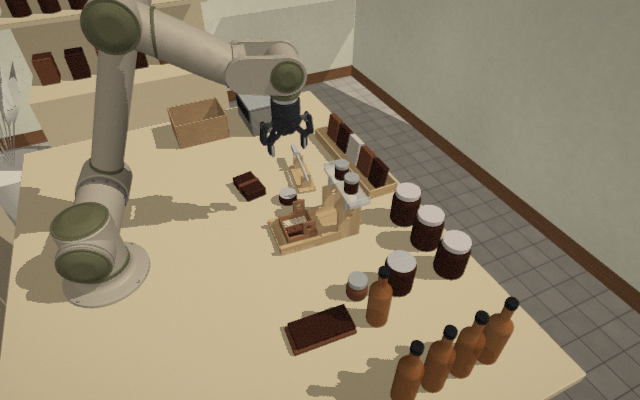

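The scene view shows the stand with its shelf at about px (335,220), the tray on its apron at (310,200), and the rod and cradle at (420,185) with the grip at (452,165). The side view shows the same things: tray (293,225), cradle (300,175). Next I'll fuse the depth into a top-down map.

```bash
cat > h.py <<'E'
import numpy as np,cv2,pickle
from workcell import ctrl,cams
def cloud(c,fish=False):
    z=c["z_map"];v,u=np.mgrid[0:400,0:640].astype(float);K=c["mtx"]
    a=(u-K[0,2])/K[0,0];b=(v-K[1,2])/K[1,1]
    if fish:
        r=np.hypot(a,b);k=np.tan(np.minimum(r,1.4))/np.maximum(r,1e-9);a*=k;b*=k
        z=np.where(r<1.1,z,0)
    P=np.stack([a*z,b*z,z],-1)@np.array(c["orientation"]).T+c["origin"]
    P[z<=0]=np.nan
    return P
def topmap(P,C,x0,x1,y0,y1,s=1.):  # rows: x decreasing downwards, columns: y decreasing to the right
    W=int((y1-y0)*1000/s);H=int((x1-x0)*1000/s);im=np.zeros((H,W,3),np.uint8);hm=np.full((H,W),np.nan)
    P=P.reshape(-1,3);C=C.reshape(-1,3);o=np.argsort(P[:,2]);P=P[o];C=C[o]
    k=(P[:,2]<.24)&(P[:,2]>-.02)&(P[:,0]>x0)&(P[:,0]<x1)&(P[:,1]>y0)&(P[:,1]<y1);P=P[k];C=C[k]
    r=((x1-P[:,0])*1000/s).astype(int).clip(0,H-1);q=((y1-P[:,1])*1000/s).astype(int).clip(0,W-1)
    im[r,q]=C;hm[r,q]=P[:,2];return im,hm
E
python3 - <<'E'
from h import *
for n in["wrist","scene","side"]:
    c=pickle.load(open(f"{n}0.pkl","rb"));P=cloud(c,n=="wrist")
    k=np.isfinite(P[...,2])&(abs(P[...,0]-.45)<.25)&(abs(P[...,1])<.3)
    z=P[k][:,2];h,e=np.histogram(z,np.arange(-.02,.03,.002));print(n,e[h.argmax()].round(3),h)
E
python3 - <<'E'
import cv2,numpy as np
a=cv2.imread("pics/wrist0.png");b=cv2.imread("pics/scene0.png")[150:290,260:480]
cv2.imwrite("pics/a1.png",np.vstack([cv2.resize(a,(720,450))[:,:],np.zeros((2,720,3),np.uint8)]))
E
```

```text
wrist -0.0 [    0     0     0     0     0     0     0     0     1  1758 49960 23424
   204   125   249  2453  1346   360  1721   839   869  1144   934   944]
scene -0.002 [    0     0     0     0     0     0    44  1044  6848 11234  5055   685
    86   214   404   294   216   184   101   114   100   107   110   210]
side -0.0 [   0    0    0    0    0    0    3  126 1586 5981 7720 3093  453   98
  157  169  159  196  208  158  167  171  202  174]
```

View pics/wrist0.png

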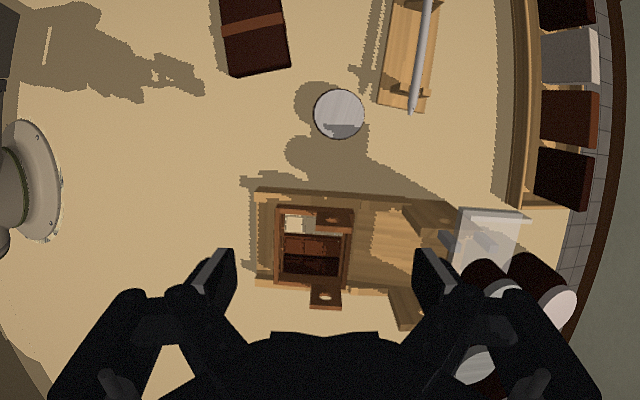

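The wrist view shows the tray at px (313,245), ears at (333,218) and (325,296), the stand's left cheek at (430,212), the shaft from (425,0) to (411,113), and a jar at (338,113). Its depth looks precise, so I'll make the map from it.

```bash
python3 - <<'E'
from h import *
ims=[]
Ps=[];Cs=[]
for n in["wrist","side","scene"]:
    c=pickle.load(open(f"{n}0.pkl","rb"));P=cloud(c,n=="wrist");Ps.append(P);Cs.append(c["pixels"])
im,hm=topmap(np.concatenate([p.reshape(-1,3) for p in Ps[:1]]),np.concatenate([c.reshape(-1,3) for c in Cs[:1]]),.35,.75,-.12,.4)
im2,hm2=topmap(np.concatenate([p.reshape(-1,3) for p in Ps[1:]]),np.concatenate([c.reshape(-1,3) for c in Cs[1:]]),.35,.75,-.12,.4)
# height-coded picture
h=np.where(np.isfinite(hm),hm,-.02);col=cv2.applyColorMap(((h+.02)/.24*255).clip(0,255).astype(np.uint8),cv2.COLORMAP_JET)
h=np.where(np.isfinite(hm2),hm2,-.02);col2=cv2.applyColorMap(((h+.02)/.24*255).clip(0,255).astype(np.uint8),cv2.COLORMAP_JET)
f=lambda a:cv2.resize(a,(400,300)) 
for a in(im,):
    for i in range(0,400,50):cv2.putText(a,f"{.75-i/1000:.2f}",(0,i+4),0,.35,(0,0,255));
    for i in range(20,520,50):cv2.putText(a,f"{.4-i/1000:.2f}",(i-10,395),0,.35,(0,0,255))
cv2.imwrite("pics/top.png",np.vstack([np.hstack([f(im),f(col)]),np.hstack([f(cv2.dilate(im2,np.ones((3,3)))),f(cv2.dilate(col2,np.ones((3,3))))])]))
c=pickle.load(open("side0.pkl","rb"))["pixels"];d=pickle.load(open("scene0.pkl","rb"))["pixels"]
cv2.imwrite("pics/crops.png",np.hstack([cv2.resize(c[130:260,220:400],None,fx=2.2,fy=2.2,interpolation=2),cv2.resize(d[140:270,270:450],None,fx=2.2,fy=2.2,interpolation=2)]))
E
```

```text
(no output)
```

View pics/top.png

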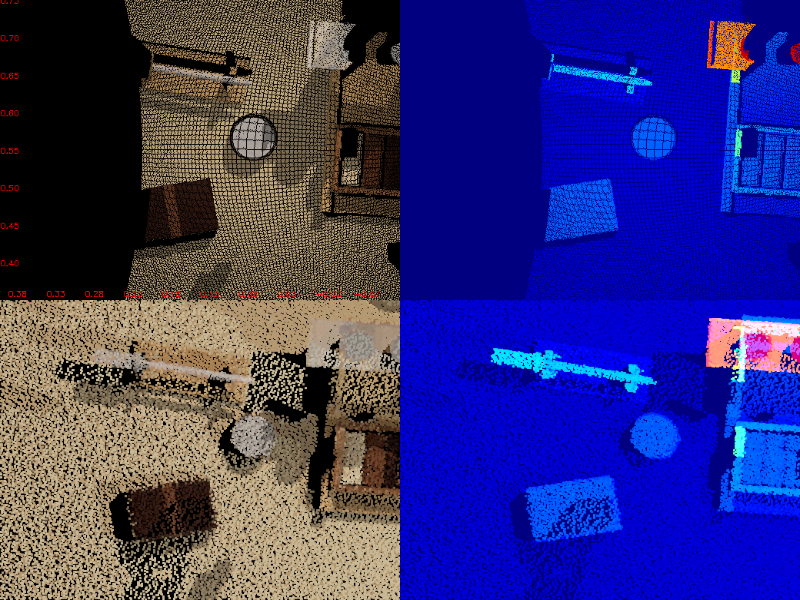

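View pics/crops.png

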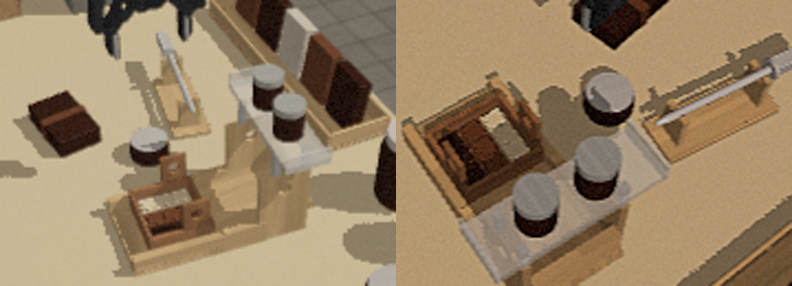

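The maps show the left rail at y≈-0.02 and the stand nearly square to the world axes. The rod runs from (0.66, 0.2) to its tip at about (0.645, 0.07), and the low tin sits at (0.57, 0.07). The shelf's left edge is near y≈0. I'll measure all of it numerically.

```bash
python3 - <<'E'
from h import *
D={n:cloud(pickle.load(open(f"{n}0.pkl","rb")),n=="wrist") for n in["wrist","side","scene"]}
def sel(n,x,y,z):
    P=D[n].reshape(-1,3);P=P[np.isfinite(P[:,0])]
    return P[(P[:,0]>x[0])&(P[:,0]<x[1])&(P[:,1]>y[0])&(P[:,1]<y[1])&(P[:,2]>z[0])&(P[:,2]<z[1])]
def rect(q):
    r=cv2.minAreaRect((q[:,:2]*1000).astype(np.float32));return np.round(r[0],1),np.round(r[1],1),round(r[2],2)
def st(t,q):
    if len(q)<5:print(t,len(q));return
    print(t,len(q),"min",q.min(0).round(4),"max",q.max(0).round(4),"med",np.median(q,0).round(4),rect(q))
for n in D:
    print("==",n)
    st("ears",sel(n,(.45,.62),(-.16,.02),(.080,.097)))
    st("cheeks",sel(n,(.55,.76),(-.2,.03),(.104,.116)))
    st("wallz",sel(n,(.45,.62),(-.15,.0),(.040,.049)))
    st("railz",sel(n,(.42,.56),(-.03,.0),(.026,.036)))
    st("all low",sel(n,(.42,.62),(-.2,.02),(.01,.036)))
    st("shelf",sel(n,(.6,.8),(-.25,.05),(.138,.155)))
    st("shelfrim",sel(n,(.6,.8),(-.05,.05),(.16,.175)))
    q=sel(n,(.6,.75),(.05,.35),(.045,.075));st("rod",q)
    for a,b in[(.07,.1),(.1,.13),(.15,.17),(.17,.19),(.2,.22),(.22,.24),(.24,.26),(.26,.3)]:
        w=q[(q[:,1]>a)&(q[:,1]<b)]
        if len(w)>4:print("   ",a,len(w),w.mean(0).round(4),w[:,2].max().round(4),w[:,0].min().round(4),w[:,0].max().round(4))
    st("tin",sel(n,(.5,.62),(.03,.12),(.027,.037)))
    st("gift",sel(n,(.4,.56),(.1,.28),(.027,.037)))
E
```

```text
== wrist
ears 670 min [ 0.5336 -0.1382  0.0801] max [ 0.5775 -0.0351  0.0943] med [ 0.5554 -0.0441  0.0908] (array([555.5, -86.7]), array([100.7,  36.1]), 85.16)
cheeks 548 min [ 0.6317 -0.1567  0.1041] max [ 0.6792 -0.031   0.1157] med [ 0.6482 -0.0383  0.1113] (array([654.7, -95. ]), array([126.3,  38.9]), 85.36)
wallz 1495 min [ 0.4871 -0.1377  0.04  ] max [ 0.5838 -0.0322  0.049 ] med [ 0.5251 -0.0834  0.0464] (array([535.3, -85.3]), array([101.5,  91.3]), 85.67)
railz 702 min [ 0.4679 -0.03    0.026 ] max [ 0.5593 -0.0173  0.0342] med [ 0.5083 -0.0243  0.0316] (array([513.6, -25.6]), array([12. , 91.4]), 87.1)
all low 9284 min [ 0.459 -0.156  0.01 ] max [ 0.62   -0.0166  0.036 ] med [ 0.5405 -0.0816  0.0292] (array([543.2, -86.8]), array([130. , 161.3]), 85.91)
shelf 464 min [ 0.6564 -0.0492  0.138 ] max [0.722  0.0009 0.155 ] med [ 0.6598 -0.0082  0.1506] (array([678.1, -10.5]), array([79.5, 39.2]), 34.44)
shelfrim 831 min [ 0.6594 -0.0499  0.16  ] max [7.224e-01 6.000e-04 1.748e-01] med [ 0.6832 -0.0038  0.1705] (array([689.2, -26.1]), array([49.8, 63. ]), 85.83)
rod 1363 min 
[... 3900 characters left out ...]
914 0.0556] 0.0621 0.629 0.6628
    0.1 75 [0.6477 0.1115 0.0575] 0.0629 0.629 0.6629
    0.15 33 [0.6574 0.1603 0.0577] 0.0612 0.6512 0.6629
    0.17 29 [0.6604 0.1804 0.0579] 0.0612 0.6547 0.666
    0.2 91 [0.6665 0.2089 0.0557] 0.0651 0.6468 0.682
    0.22 84 [0.6689 0.2282 0.0605] 0.068 0.6546 0.6797
    0.24 64 [0.6739 0.25   0.0607] 0.0664 0.6612 0.6824
    0.26 63 [0.6767 0.2698 0.061 ] 0.0661 0.6665 0.6846
tin 316 min [0.5408 0.0453 0.0275] max [0.5962 0.0995 0.0348] med [0.5694 0.0715 0.0312] (array([569.7,  72.2]), array([53.3, 52.4]), 52.4)
gift 481 min [0.4306 0.1166 0.0271] max [0.5129 0.237  0.0357] med [0.4882 0.1933 0.0309] (array([472.7, 177.2]), array([ 70.3, 113.7]), 8.27)
```

Measurements agree to about 2–3 mm across the cameras:
- **Stand:** yaw ≈ -4°, bore ≈ (0.671, -0.096). Cheek tops are at 0.111 and rails at 0.031, as they should be.
- **Tray:** front ≈ (0.490, -0.082). Ear tops at 0.091 match 15 + 75 mm.
- **Rod:** yaw ≈ -9.7°, shaft top 0.060, handle ≈ (0.671, 0.252), tip at y ≈ 0.072. The length checks out.

Next I'll plan the push, leaning forward 40° with the fingers shut.

```bash
cat >> h.py <<'E'
from scipy.spatial.transform import Rotation as Ro
def push_R(yaw,lean):  # fingers forward-down
    c,s=np.cos(np.radians(lean)),np.sin(np.radians(lean))
    return Ro.from_euler('z',yaw,degrees=True).as_matrix()@np.array([[s,c,0],[0,0,-1],[-c,s,0]])
def rod_R(yaw,lean):   # fingers towards -y and down, jaws along x
    c,s=np.cos(np.radians(lean)),np.sin(np.radians(lean))
    return Ro.from_euler('z',yaw,degrees=True).as_matrix()@np.array([[0,1,0],[-s,0,-c],[-c,0,s]])
def rel(p,R,p0=None,R0=None):
    s=ctrl.observe()
    p0=s["tool_pos"] if p0 is None else p0;R0=s["ee_rot"] if R0 is None else R0
    d=R0.T@(np.array(p)-p0)*1000;w=Ro.from_matrix(R0.T@R).as_rotvec()
    print("shift mm",d.round(1),"rot",w.round(4),"rows>=",np.ceil(max(np.linalg.norm(d)/41.7,np.degrees(np.linalg.norm(w))/7.16)))
    return d,w
E
python3 - <<'E'
from h import *
R=push_R(-4,40);ex=np.array([.9976,-.0698,0]);f=np.array([.490,-.082,0])
a=f-ex*.045;a[2]=.10;b=a.copy();b[2]=.028
rel(a,R);rel(b,R,a,R);e=b+ex*.18;print(R.T@ex,R.T@[0,0,1])
E
```

```text
shift mm [ 131.  -104.6   78.9] rot [ 0.0669 -0.0245  0.6988] rows>= 6.0
shift mm [ 55.2 -46.3   0. ] rot [0. 0. 0.] rows>= 2.0
[6.42812613e-01 7.66074241e-01 4.09125010e-05] [-0.76604444  0.64278761  0.        ]
```

>>> {"name": "servo_tool", "arguments": {"commands": [[131, -105, 79, 0.067, -0.025, 0.699, -1], [131, -105, 79, 0.067, -0.025, 0.699, -1], [131, -105, 79, 0.067, -0.025, 0.699, -1], [131, -105, 79, 0.067, -0.025, 0.699, -1], [131, -105, 79, 0.067, -0.025, 0.699, -1], [131, -105, 79, 0.067, -0.025, 0.699, -1], [131, -105, 79, 0.067, -0.025, 0.699, -1], [131, -105, 79, 0.067, -0.025, 0.699, -1]]}}

```text
time_s: 0.82
tool_pos: [0.4606, -0.0623, 0.1103]
ee_rot: [[0.534, 0.845, -0.004], [0.039, -0.029, -0.999], [-0.845, 0.533, -0.048]]
contact_force: [1.2, 0.8, 0.9]
grip_width: 0.005
```

>>> {"name": "servo_tool", "arguments": {"commands": [[27, -23, 0, 0, 0, 0, -1], [55, -46, 0, 0, 0, 0, -1], [55, -46, 0, 0, 0, 0, -1], [55, -46, 0, 0, 0, 0, -1]]}}

```text
time_s: 1.15
tool_pos: [0.4521, -0.0586, 0.0399]
ee_rot: [[0.533, 0.846, -0.003], [0.039, -0.028, -0.999], [-0.845, 0.533, -0.048]]
contact_force: [0.3, -1.1, -1.2]
grip_width: 0.003
```

```bash
python3 - <<'E'
from h import *
R=push_R(-4,40);ex=np.array([.9976,-.0698,0]);f=np.array([.490,-.082,0])
b=f-ex*.03;b[2]=.029
rel(b,R)
for n in["wrist"]:
    c=cams.capture(n);cv2.imwrite(f"pics/{n}1.png",c["pixels"])
E
```

```text
shift mm [12.6  1.5 21.8] rot [ 0.026  -0.0786  0.1371] rows>= 2.0
```

>>> {"name": "servo_tool", "arguments": {"commands": [[13, 1.5, 22, 0.026, -0.079, 0.137, -1], [13, 1.5, 22, 0.026, -0.079, 0.137, -1], [13, 1.5, 22, 0.026, -0.079, 0.137, -1], [13, 1.5, 22, 0.026, -0.079, 0.137, -1], [13, 1.5, 22, 0.026, -0.079, 0.137, -1]]}}

```text
time_s: 1.62
tool_pos: [0.4605, -0.0802, 0.0294]
ee_rot: [[0.642, 0.763, -0.071], [-0.046, -0.055, -0.997], [-0.765, 0.644, -0.0]]
contact_force: [0.7, 0.1, -0.1]
grip_width: -0.0
```

```bash
python3 - <<'E'
from h import *
s=ctrl.observe();print(s["tool_pos"],s["qpos"].round(1))
R=push_R(-4,40);ex=np.array([.9976,-.0698,0]);b=np.array([.490,-.082,0])-ex*.03;b[2]=.029
rel(b,R)
c=cams.capture("wrist");cv2.imwrite("pics/wrist2.png",c["pixels"])
E
```

```text
[ 0.46054655 -0.08017513  0.0293513 ] [ -35.9   30.7  132.1  131.2   26.8 -159.8]
shift mm [-0.  -0.6 -0.2] rot [-0.0013  0.0006 -0.0016] rows>= 1.0
```

View pics/wrist2.png

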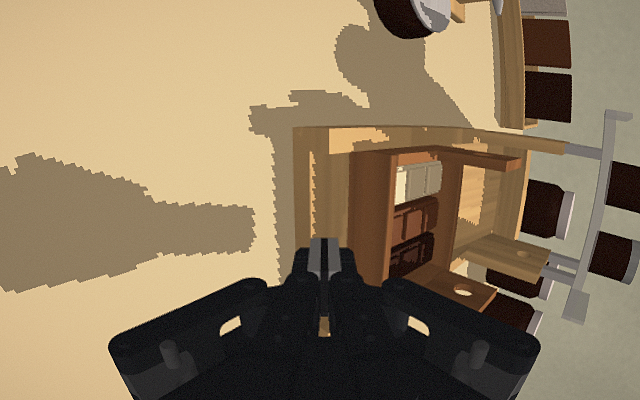

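The fingertips are at px (322,245), just in front of the tray's front wall and near its middle, between the rails. Pushing now.

>>> {"name": "servo_tool", "arguments": {"commands": [[3.9, 4.6, 0, 0, 0, 0, -1], [7.7, 9.2, 0, 0, 0, 0, -1], [11.6, 13.8, 0, 0, 0, 0, -1], [15.4, 18.4, 0, 0, 0, 0, -1], [19.3, 23, 0, 0, 0, 0, -1], [23.1, 27.6, 0, 0, 0, 0, -1], [27, 32.2, 0, 0, 0, 0, -1], [30.9, 36.8, 0, 0, 0, 0, -1], [34.7, 41.4, 0, 0, 0, 0, -1], [38.6, 46, 0, 0, 0, 0, -1], [42.4, 50.6, 0, 0, 0, 0, -1], [46.3, 55.2, 0, 0, 0, 0, -1]]}}

```text
time_s: 2.67
tool_pos: [0.5327, -0.0845, 0.0295]
ee_rot: [[0.641, 0.764, -0.069], [-0.044, -0.053, -0.998], [-0.766, 0.643, -0.0]]
contact_force: [-2.1, 0.1, 0.8]
grip_width: 0.001
```

```bash
python3 - <<'E'
from h import *
s=ctrl.observe();print(s["tool_pos"],s["qpos"].round(1),s["contact_force"])
R=push_R(-4,40);ex=np.array([.9976,-.0698,0]);b=np.array([.490,-.082,0])+ex*.08;b[2]=.033
rel(b,R)
E
```

```text
[ 0.53273343 -0.08448062  0.02952115] [ -29.5   32.   120.4  119.8   18.7 -141.3] [-2.06768857  0.11587976  0.80793137]
shift mm [21.2 30.7  0.5] rot [ 0.0002 -0.0007  0.0001] rows>= 1.0
```

j5 is closing on its limit, so I'll back off slightly, reduce the lean to 20°, then keep pushing.

>>> {"name": "servo_tool", "arguments": {"commands": [[-5, -6, 0, 0, 0, 0, -1], [-9, -8, 0, 0, 0, -0.1, -1], [-9, -8, 0, 0, 0, -0.2, -1], [-9, -8, 0, 0, 0, -0.3, -1], [-9, -8, 0, 0, 0, -0.35, -1], [-9, -8, 0, 0, 0, -0.35, -1], [-9, -8, 0, 0, 0, -0.35, -1], [-9, -8, 0, 0, 0, -0.35, -1], [-9, -8, 0, 0, 0, -0.35, -1], [-9, -8, 0, 0, 0, -0.35, -1], [-9, -8, 0, 0, 0, -0.35, -1], [-9, -8, 0, 0, 0, -0.35, -1]]}}

```text
time_s: 3.67
tool_pos: [0.5219, -0.0848, 0.0322]
ee_rot: [[0.341, 0.937, -0.071], [-0.028, -0.065, -0.997], [-0.94, 0.342, 0.004]]
contact_force: [0.1, 0.1, 0.7]
grip_width: -0.001
```

```bash
python3 - <<'E'
from h import *
s=ctrl.observe();print(s["tool_pos"],s["qpos"].round(1),s["contact_force"])
R=push_R(-4,20);ex=np.array([.9976,-.0698,0]);b=np.array([.490,-.082,0])+ex*.09;b[2]=.030
rel(b,R);print(R.T@ex,R.T@[0,0,1])
E
```

```text
[ 0.52189909 -0.08475334  0.0321679 ] [-25.6  28.9 107.8  16.6  25.4 -35.5] [0.09861922 0.07271174 0.7154214 ]
shift mm [21.9 53.7 -0.6] rot [ 0.0005  0.0037 -0.0001] rows>= 2.0
[3.42033447e-01 9.39729173e-01 4.09125010e-05] [-0.93969262  0.34202014  0.        ]
```

>>> {"name": "servo_tool", "arguments": {"commands": [[2, 5.4, 0, 0, 0, 0, -1], [4.2, 10.8, 0, 0, 0, 0, -1], [6.4, 16.2, 0, 0, 0, 0, -1], [8.6, 21.6, 0, 0, 0, 0, -1], [10.8, 27, 0, 0, 0, 0, -1], [13, 32.4, 0, 0, 0, 0, -1], [15.2, 37.8, 0, 0, 0, 0, -1], [17.4, 43.2, 0, 0, 0, 0, -1], [19.6, 48.6, 0, 0, 0, 0, -1], [21.7, 54, 0, 0, 0, 0, -1], [21.7, 54, 0, 0, 0, 0, -1]]}}

```text
time_s: 4.58
tool_pos: [0.5798, -0.0882, 0.0292]
ee_rot: [[0.342, 0.937, -0.069], [-0.024, -0.065, -0.998], [-0.939, 0.343, -0.0]]
contact_force: [0.3, 0.9, 0.3]
grip_width: -0.001
```

```bash
python3 - <<'E'
from h import *
s=ctrl.observe();print(s["tool_pos"],s["qpos"].round(1),s["contact_force"])
c=cams.capture("wrist");cv2.imwrite("pics/wrist3.png",c["pixels"])
P=cloud(c,True);q=P.reshape(-1,3);q=q[np.isfinite(q[:,0])]
w=q[(q[:,2]>.08)&(q[:,2]<.105)&(q[:,0]>.58)&(q[:,0]<.7)&(q[:,1]>-.16)&(q[:,1]<-.02)];print(len(w),w.min(0),w.max(0))
R=push_R(-4,20);ex=np.array([.9976,-.0698,0]);b=np.array([.490,-.082,0])+ex*.12;b[2]=.033
rel(b,R)
E
```

```text
[ 0.5798187  -0.08823654  0.02923794] [-23.1  32.8  98.9  13.   29.9 -29.4] [0.26038178 0.94465956 0.32304981]
6233 [ 0.58000118 -0.15102143  0.08000292] [ 0.6999984  -0.031288    0.10498652]
shift mm [ 6.9 29.9  0.1] rot [ 0.0004 -0.0003 -0.0005] rows>= 1.0
```

>>> {"name": "servo_tool", "arguments": {"commands": [[0.7, 3, 0, 0, 0, 0, -1], [1.4, 6, 0, 0, 0, 0, -1], [2.1, 9, 0, 0, 0, 0, -1], [2.8, 12, 0, 0, 0, 0, -1], [3.5, 15, 0, 0, 0, 0, -1], [4.2, 18, 0, 0, 0, 0, -1], [4.9, 21, 0, 0, 0, 0, -1], [5.2, 23, 0, 0, 0, 0, -1]]}}

```text
time_s: 5.3
tool_pos: [0.6022, -0.0896, 0.0323]
ee_rot: [[0.341, 0.938, -0.069], [-0.023, -0.065, -0.998], [-0.94, 0.342, -0.0]]
contact_force: [-2.7, -0.8, 0.2]
grip_width: -0.0
```

>>> {"name": "servo_tool", "arguments": {"commands": [[0.3, 1, 0, 0, 0, 0, -1], [0.6, 2, 0, 0, 0, 0, -1]]}}

```text
time_s: 5.47
tool_pos: [0.6038, -0.0896, 0.0323]
ee_rot: [[0.34, 0.938, -0.069], [-0.023, -0.065, -0.998], [-0.94, 0.341, -0.001]]
contact_force: [-8.8, 0.1, 4.8]
grip_width: 0.002
```

>>> {"name": "servo_tool", "arguments": {"commands": [[0.3, 1, 0, 0, 0, 0, -1], [0.6, 2, 0, 0, 0, 0, -1]]}}

```text
time_s: 5.63
tool_pos: [0.6041, -0.0894, 0.0318]
ee_rot: [[0.336, 0.939, -0.069], [-0.022, -0.065, -0.998], [-0.941, 0.337, -0.001]]
contact_force: [-18.7, -0.5, 9.0]
grip_width: 0.0
```

>>> {"name": "servo_tool", "arguments": {"commands": [[0.3, 1, 0, 0, 0, 0, -1], [0.6, 2, 0, 0, 0, 0, -1]]}}

```text
time_s: 5.8
tool_pos: [0.6044, -0.0891, 0.0314]
ee_rot: [[0.333, 0.941, -0.068], [-0.021, -0.065, -0.998], [-0.943, 0.333, -0.002]]
contact_force: [-26.6, -2.7, 12.1]
grip_width: 0.0
```

The force climbs with no further travel, at the expected place, so the tray is against the stop. I'll back off and check.

>>> {"name": "servo_tool", "arguments": {"commands": [[0, -5, 0, 0, 0, 0, -1], [-5, -20, 0, 0, 0, 0, -1], [-30, -40, 0, 0, 0, 0, -1], [-60, -50, 0, 0, 0, 0, -1], [-90, -55, 0, 0, 0, 0, -1], [-115, -60, 0, 0, 0, 0, 1], [-115, -60, 0, 0, 0, 0, 1], [-115, -60, 0, 0, 0, 0, 1]]}}

```text
time_s: 6.47
tool_pos: [0.5132, -0.0838, 0.1215]
ee_rot: [[0.344, 0.936, -0.07], [-0.025, -0.065, -0.998], [-0.939, 0.345, 0.001]]
contact_force: [-0.1, 0.1, 0.5]
grip_width: 0.42
```

```bash
python3 - <<'E'
from h import *
print(ctrl.observe()["tool_pos"],ctrl.observe()["contact_force"])
D={}
for n in["wrist","side","scene"]:
    c=cams.capture(n);pickle.dump(c,open(n+"4.pkl","wb"));cv2.imwrite(f"pics/{n}4.png",c["pixels"]);D[n]=cloud(c,n=="wrist")
B=np.array([.671,-.096,.086]);S=Ro.from_euler('z',-4,degrees=True).as_matrix()
for n in D:
    q=D[n].reshape(-1,3);q=(q[np.isfinite(q[:,0])]-B)@S*1000
    f=lambda t,x,y,z:print(n,t,*(lambda w:(len(w),w.min(0).round(1),w.max(0).round(1),np.median(w,0).round(1)) if len(w) else (0,))(q[(q[:,0]>x[0])&(q[:,0]<x[1])&(q[:,1]>y[0])&(q[:,1]<y[1])&(q[:,2]>z[0])&(q[:,2]<z[1])]))
    f("earL top",(-45,40),(38,51),(5,30));f("earR top",(-45,40),(-51,-38),(5,30))
    f("frontwall top",(-75,-30),(-40,40),(-45,-25));f("cheekL",(-50,50),(53,61),(18,30));f("cheekR",(-50,50),(-61,-53),(18,30))
a=cv2.imread("pics/side4.png")[150:270,250:410];b=cv2.imread("pics/wrist4.png")
cv2.imwrite("pics/chk4.png",np.hstack([cv2.resize(a,(533,400),interpolation=2),cv2.resize(b[:,240:500],(260,400))]))
E
```

```text
[ 0.51324288 -0.08383589  0.12147618] [-0.10741593  0.09041736  0.53559004]
wrist earL top 303 [-21.7  44.7   5. ] [15.2 50.9 25.1] [-10.4  48.1  19.9]
wrist earR top 547 [-35.2 -51.    5.1] [ 25.5 -41.5  26.3] [ -6.  -43.2  17.5]
wrist frontwall top 2048 [-59.9 -39.9 -45. ] [-30.   40.  -32.1] [-45.1   2.6 -41.3]
wrist cheekL 325 [-35.7  53.   18. ] [24.5 61.  30. ] [-26.9  57.3  25.7]
wrist cheekR 293 [-35.2 -61.   18.1] [ 35.8 -53.   30. ] [ -8.3 -56.   26. ]
side earL top 58 [-33.3  41.7   6.1] [ 9.5 51.  27.4] [-10.9  46.9  16.5]
side earR top 2 [-16.1 -46.3  16.4] [-10.7 -44.8  19.8] [-13.4 -45.5  18.1]
side frontwall top 97 [-57.7 -35.6 -44.8] [-30.   39.7 -31.4] [-42.9   0.4 -40.1]
side cheekL 17 [-32.3  53.   18.9] [-1.6 58.2 29.7] [-15.9  54.5  25.7]
side cheekR 20 [-32.5 -60.7  18.5] [ 19.8 -53.3  27. ] [-22.1 -57.2  24. ]
scene earL top 0
scene earR top 1 [ 36.4 -50.8  23.9] [ 36.4 -50.8  23.9] [ 36.4 -50.8  23.9]
scene frontwall top 0
scene cheekL 9 [35.4 53.4 18. ] [38.5 60.8 25.3] [37.6 55.8 22.5]
scene cheekR 9 [ 35.3 -60.3  18.3] [ 37.9 -54.   26.1] [ 37.  -56.6  21.3]
```

View pics/chk4.png

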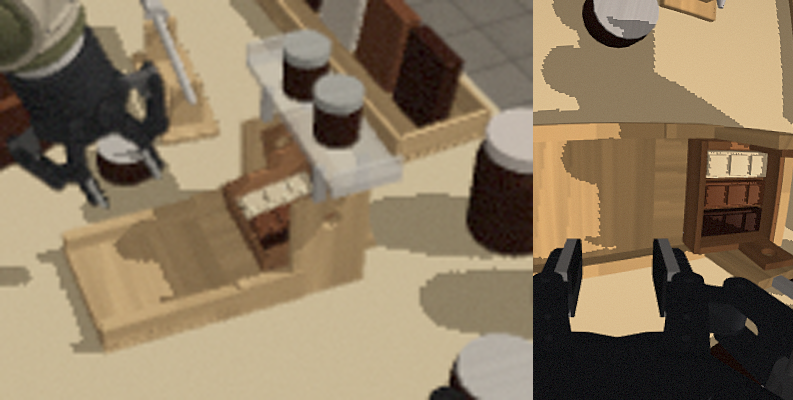

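The side crop shows the tray against the stop. In the stand's frame, the ear top edges at x = -21.7..15.2 mm (expected -21..14) and the front wall at -59 confirm it is home within about 1–2 mm. Now the rod: rise and move to a leaning view pose over the grip.

```bash
python3 - <<'E'
from h import *
R=rod_R(-9.7,40);ry=Ro.from_euler('z',-9.7,degrees=True).as_matrix()[:,1]
g=np.array([.669,.251,.055])+.010*ry;t=g+.020*R[:,0]
v=t-.10*R[:,0];print(t,v)
s=ctrl.observe();up=s["tool_pos"]+[0.0,.06,.14]
rel(up,s["ee_rot"]);rel(v,R,up,s["ee_rot"])
E
```

```text
[0.66851884 0.24818508 0.03967911] [0.67934912 0.31154487 0.11628356]
shift mm [-133.    43.8  -60. ] rot [0. 0. 0.] rows>= 4.0
shift mm [ 183.4   85.4 -345.6] rot [-0.0266 -0.7086 -0.3678] rows>= 10.0
```

>>> {"name": "servo_tool", "arguments": {"commands": [[-40, 13, -18, 0, 0, 0, 1], [-80, 26, -36, 0, 0, 0, 1], [-115, 38, -52, 0, 0, 0, 1], [-133, 44, -60, 0, 0, 0, 1], [-133, 44, -60, 0, 0, 0, 1]]}}

```text
time_s: 7.03
tool_pos: [0.5148, -0.0221, 0.265]
ee_rot: [[0.349, 0.935, -0.067], [-0.024, -0.063, -0.998], [-0.937, 0.349, 0.001]]
contact_force: [0.9, -1.1, 0.6]
grip_width: 1.002
```

>>> {"name": "servo_tool", "arguments": {"commands": [[15, 7, -30, -0.002, -0.06, -0.031, 1], [31, 14, -58, -0.004, -0.118, -0.061, 1], [46, 21, -87, -0.007, -0.177, -0.092, 1], [61, 28, -115, -0.009, -0.236, -0.123, 1], [76, 36, -144, -0.011, -0.295, -0.153, 1], [92, 43, -173, -0.013, -0.354, -0.184, 1], [107, 50, -202, -0.016, -0.413, -0.215, 1], [122, 57, -231, -0.018, -0.472, -0.245, 1], [138, 64, -260, -0.02, -0.531, -0.276, 1], [153, 71, -288, -0.022, -0.59, -0.307, 1], [168, 78, -317, -0.025, -0.65, -0.337, 1], [183, 85, -346, -0.027, -0.709, -0.368, 1]]}}

```text
time_s: 8.03
tool_pos: [0.6766, 0.3082, 0.1157]
ee_rot: [[-0.103, 0.987, -0.125], [-0.63, -0.162, -0.76], [-0.77, 0.001, 0.638]]
contact_force: [2.0, -0.3, 0.6]
grip_width: 1.001
```

```bash
cat >> h.py <<'E'
def pick():
    R=rod_R(-9.7,40);ry=Ro.from_euler('z',-9.7,degrees=True).as_matrix()[:,1]
    t=np.array([.669,.251,.055])+.010*ry+.020*R[:,0];return R,t
E
python3 - <<'E'
from h import *
s=ctrl.observe();print(s["tool_pos"],s["qpos"].round(1),s["contact_force"].round(1))
R,t=pick();rel(t-.1*R[:,0],R)
c=cams.capture("wrist");pickle.dump(c,open("wrist5.pkl","wb"));cv2.imwrite("pics/wrist5.png",c["pixels"])
E
```

```text
[0.67663943 0.3082455  0.11570571] [ 25.8  62.8  20.6 -35.9 116.9  24.3] [ 2.  -0.3  0.6]
shift mm [-2.8  2.1 -2.5] rot [ 0.0045 -0.0058 -0.0045] rows>= 1.0
```

View pics/wrist5.png

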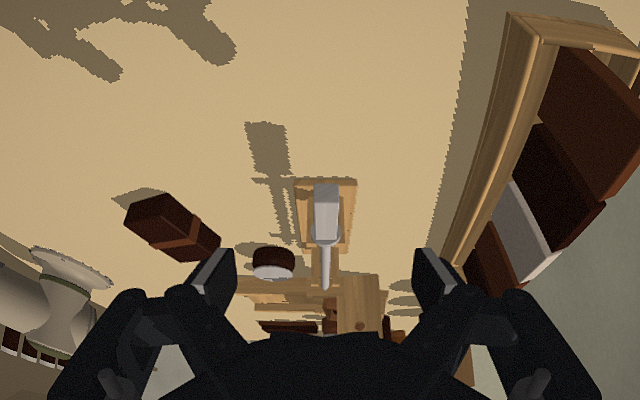

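The grip is centred between the open fingers at px (327,212), with the stand's left cheek behind it. I'll measure the grip from this view.

```bash
python3 - <<'E'
from h import *
c=pickle.load(open("wrist5.pkl","rb"));P=cloud(c,True);q=P.reshape(-1,3);q=q[np.isfinite(q[:,0])]
Rr=Ro.from_euler('z',-9.7,degrees=True).as_matrix();H=np.array([.669,.251,.055]);l=(q-H)@Rr*1000
w=l[(abs(l[:,0])<20)&(abs(l[:,1])<45)&(abs(l[:,2])<20)];print(len(w),w.min(0).round(1),w.max(0).round(1))
top=w[(w[:,2]>6)];print(len(top),"top z",np.median(top[:,2]).round(1),"x",np.percentile(top[:,0],[1,50,99]).round(1))
for a in range(-35,40,8):
    t=w[(w[:,1]>a)&(w[:,1]<a+8)&(w[:,2]>-12)]
    if len(t):print(a,len(t),t.min(0).round(1),t.max(0).round(1))
R,t=pick();print("pregrasp");rel(t-.06*R[:,0],R);rel(t,R)
E
```

```text
1976 [-17.  -44.8 -20. ] [17.  29.6 15.4]
1248 top z 10.6 x [-13.4  -0.2  13.5]
-35 145 [-12.2 -33.2  -4.8] [ 11.7 -27.   15.4]
-27 197 [-12.2 -27.   -5.5] [ 13.3 -19.1  14.9]
-19 112 [ -8.5 -18.9   9.1] [  9.  -11.   11.6]
-11 115 [ -8.4 -10.9   9.7] [ 8.9 -3.2 11.8]
-3 121 [-8.2 -2.9  9.2] [ 8.5  5.  11.6]
5 140 [-9.5  5.   9. ] [ 8.7 12.9 11.6]
13 150 [-9.4 13.1  9.2] [ 8.6 20.9 11.8]
21 644 [-9.4 21.  -7.3] [ 8.4 29.  11.7]
29 23 [-6.4 29.  -5.7] [ 8.1 29.6  9.7]
pregrasp
shift mm [32.8  1.   6.5] rot [ 0.0106 -0.0008 -0.0013] rows>= 1.0
shift mm [92.8  1.   6.5] rot [ 0.0106 -0.0008 -0.0013] rows>= 3.0
```

>>> {"name": "servo_tool", "arguments": {"commands": [[20, 1, 6, 0.01, 0, 0, 1], [40, 1, 6, 0.01, 0, 0, 1], [60, 1, 6, 0.01, 0, 0, 1], [75, 1, 6, 0.01, 0, 0, 1], [85, 1, 6, 0.01, 0, 0, 1], [92, 1, 6, 0.01, 0, 0, 1], [92, 1, 6, 0.01, 0, 0, 1], [92, 1, 6, 0.01, 0, 0, 1]]}}

```text
time_s: 8.75
tool_pos: [0.6682, 0.2436, 0.052]
ee_rot: [[-0.1, 0.985, -0.139], [-0.627, -0.171, -0.76], [-0.772, 0.011, 0.635]]
contact_force: [0.0, -0.9, 0.9]
grip_width: 1.001
```

```bash
python3 - <<'E'
from h import *
s=ctrl.observe();print(s["tool_pos"],s["qpos"].round(1),s["contact_force"].round(1))
R,t=pick();rel(t,R)
E
```

```text
[0.66820681 0.24364758 0.0519676 ] [ 21.9  59.4  38.8 -33.9 102.3  30.7] [ 0.  -0.9  0.9]
shift mm [  6.6  -0.6 -11.3] rot [-0.0088 -0.0099 -0.0072] rows>= 1.0
```

>>> {"name": "servo_tool", "arguments": {"commands": [[3, -0.5, -6, -0.009, -0.01, -0.007, 1], [6.5, -0.5, -11, -0.009, -0.01, -0.007, 1], [6.5, -0.5, -11, -0.009, -0.01, -0.007, 1], [6.5, -0.5, -11, -0.009, -0.01, -0.007, 1]]}}

```text
time_s: 9.08
tool_pos: [0.6684, 0.2485, 0.0402]
ee_rot: [[-0.107, 0.986, -0.129], [-0.634, -0.168, -0.755], [-0.766, 0.001, 0.643]]
contact_force: [0.6, 0.8, 0.1]
grip_width: 1.0
```

```bash
python3 - <<'E'
from h import *
s=ctrl.observe();print(s["tool_pos"],s["contact_force"].round(1))
R,t=pick();rel(t,R)
E
```

```text
[0.66842149 0.24851729 0.0402228 ] [0.6 0.8 0.1]
shift mm [ 0.6  0.2 -0.1] rot [ 0.0003  0.0001 -0.0009] rows>= 1.0
```

On target, so I'll close and then lift straight up.

>>> {"name": "servo_tool", "arguments": {"commands": [[0, 0, 0, 0, 0, 0, -1], [0, 0, 0, 0, 0, 0, -1], [0, 0, 0, 0, 0, 0, -1], [0, 0, 0, 0, 0, 0, -1], [0, 0, 0, 0, 0, 0, -1], [0, 0, 0, 0, 0, 0, -1], [0, 0, 0, 0, 0, 0, -1], [0, 0, 0, 0, 0, 0, -1], [0, 0, 0, 0, 0, 0, -1], [0, 0, 0, 0, 0, 0, -1]]}}

```text
time_s: 9.92
tool_pos: [0.6687, 0.248, 0.0412]
ee_rot: [[-0.107, 0.986, -0.13], [-0.634, -0.169, -0.755], [-0.766, 0.002, 0.643]]
contact_force: [0.0, -0.9, 1.8]
grip_width: 0.205
```

>>> {"name": "servo_tool", "arguments": {"commands": [[-4, 0, 3.2, 0, 0, 0, -1], [-8, 0, 6.4, 0, 0, 0, -1], [-12, 0, 9.6, 0, 0, 0, -1], [-16, 0, 13, 0, 0, 0, -1], [-20, 0, 16, 0, 0, 0, -1], [-24, 0, 19, 0, 0, 0, -1], [-27, 0, 22, 0, 0, 0, -1], [-27, 0, 22, 0, 0, 0, -1]]}}

```text
time_s: 10.58
tool_pos: [0.669, 0.2486, 0.0771]
ee_rot: [[-0.106, 0.986, -0.131], [-0.633, -0.168, -0.756], [-0.767, 0.003, 0.642]]
contact_force: [0.1, 0.2, 0.2]
grip_width: 0.202
```

```bash
python3 - <<'E'
from h import *
s=ctrl.observe();print(s["tool_pos"],s["qpos"].round(1),s["contact_force"].round(1),s["wrist_torque"].round(2),s["grip_width"])
T=s["tool_pos"];R=s["ee_rot"];G=T-.020*R[:,0];ry=Ro.from_euler('z',-9.7,degrees=True).as_matrix()[:,1]
for n in["wrist","scene","side"]:
    c=cams.capture(n);pickle.dump(c,open(n+"6.pkl","wb"));cv2.imwrite(f"pics/{n}6.png",c["pixels"])
    q=cloud(c,n=="wrist").reshape(-1,3);q=q[np.isfinite(q[:,0])];Rr=Ro.from_euler('z',-9.7,degrees=True).as_matrix();l=(q-G)@Rr*1000
    for a in range(-195,-55,15):
        w=l[(l[:,1]>a)&(l[:,1]<a+15)&(abs(l[:,0])<14)&(abs(l[:,2])<14)]
        if len(w)>3:print(n,a,len(w),w.mean(0).round(1),"z",np.percentile(w[:,2],[5,95]).round(1),"x",np.percentile(w[:,0],[5,95]).round(1),w[:,1].min().round(1))
E
```

```text
[0.66896148 0.24863296 0.07713036] [ 22.2  58.9  36.1 -34.5 105.6  28.6] [0.1 0.2 0.2] [ 0.47 -0.1  -0.01] 0.20216450033098202
wrist -180 4 [  -2.  -169.8    2.4] z [0.6 3.8] x [-4.5  3. ] -173.8
wrist -165 21 [-1.000e-01 -1.565e+02  3.700e+00] z [1.1 5.4] x [-4.2  4.1] -164.1
wrist -150 35 [   0.4 -143.1    4.1] z [1.7 5.4] x [-3.4  4.1] -149.4
wrist -135 33 [ 1.000e-01 -1.277e+02  3.800e+00] z [2.  4.6] x [-3.8  4.4] -134.9
wrist -120 40 [ 1.00e-01 -1.12e+02  3.90e+00] z [2.3 4.8] x [-3.7  4.2] -119.5
wrist -105 45 [ -0.3 -97.3   3.8] z [1.4 4.8] x [-4.7  4. ] -103.9
wrist -90 33 [  0.2 -84.2   4.6] z [3.8 5. ] x [-2.6  3. ] -90.0
scene -195 14 [   3.  -185.1   -1.1] z [-3.9  1.9] x [-0.3  5.3] -190.0
scene -180 27 [   3.6 -172.8    0.4] z [-3.   3.1] x [-1.8  7.1] -179.3
scene -165 25 [   3.3 -158.     0. ] z [-3.7  2.5] x [-0.9  7.1] -164.2
scene -150 25 [   3.6 -142.6    0.3] z [-3.2  2.9] x [-0.7  7. ] -149.5
scene -135 26 [   3.8 -127.8    0.5] z [-3.  3.] x [-1.5  7.6] -134.7
scene -120 25 [   4.  -113.     0.9] z [-2.2  3.9] x [-0.7  7.4] -119.6
scene -105 24 [  3.7 -97.3   
[... 218 characters left out ...]
 x [-0.6  6.9] -59.2
side -195 6 [   1.1 -186.5    0.7] z [-2.2  3.8] x [0.  2.6] -193.1
side -180 10 [   1.  -173.9    1.6] z [-2.6  4.5] x [-2.2  5.1] -178.9
side -165 7 [   0.8 -158.4    0.8] z [-1.4  5.1] x [-2.  5.] -164.7
side -150 12 [   1.8 -141.3    0.6] z [-1.7  3.1] x [-1.9  6.1] -149.4
side -135 9 [   0.5 -125.3    2.1] z [-1.3  4.5] x [-2.6  4.2] -132.0
side -120 4 [   1.1 -112.1    2.4] z [2.  2.9] x [-2.7  3.9] -116.4
side -105 10 [  1.1 -97.7   1.5] z [-2.5  4. ] x [-2.4  6.1] -104.6
side -90 6 [  1.6 -81.2   1. ] z [-1.7  3.1] x [-1.6  4.7] -88.2
side -75 8 [  1.  -67.5   1.4] z [-0.3  3.9] x [-2.5  5.7] -74.3
side -60 16 [  1.3 -49.1   0.8] z [-6.8  7.2] x [-7.7 11.2] -56.3
```

View pics/wrist6.png

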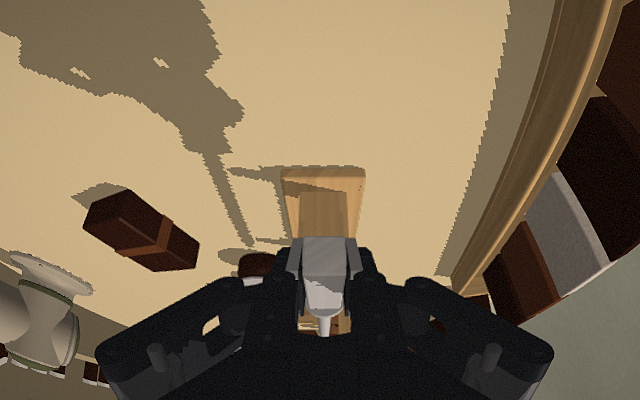

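The rod is firmly held (grip 0.20, px ~(323,270)), level, and its yaw still fits -9.7° in all three cameras. Next is the pose with the tip 25 mm outside the left cheek, axis on the bore line.

```bash
cat >> h.py <<'E'
B=np.array([.671,-.096,.086]);S=Ro.from_euler('z',-4,degrees=True).as_matrix()
def ins(tipy,B=B,yaw=-4,lean=40):  # TCP pose that puts the tip at tipy (mm) on the bore line
    R=rod_R(yaw,lean);G=B+S@[0,tipy/1000+.1925,.0007];return G+.020*R[:,0],R
E
python3 - <<'E'
from h import *
p,R=ins(87);print(p);rel(p,R)
print("bore -y in tool",(rod_R(-4,40).T@(-S[:,1])).round(3))
E
```

```text
[0.68960016 0.16999472 0.07137911]
shift mm [50.7 34.  53.8] rot [-0.0768 -0.0002  0.0632] rows>= 2.0
bore -y in tool [ 0.643 -0.     0.766]
```

>>> {"name": "servo_tool", "arguments": {"commands": [[6, 4, 7, -0.01, 0, 0.008, -1], [13, 8, 13, -0.019, 0, 0.016, -1], [19, 13, 20, -0.029, 0, 0.024, -1], [25, 17, 27, -0.038, 0, 0.032, -1], [32, 21, 34, -0.048, 0, 0.04, -1], [38, 26, 40, -0.058, 0, 0.047, -1], [45, 30, 47, -0.067, 0, 0.055, -1], [50.7, 34, 53.8, -0.077, 0, 0.063, -1], [50.7, 34, 53.8, -0.077, 0, 0.063, -1], [50.7, 34, 53.8, -0.077, 0, 0.063, -1]]}}

```text
time_s: 11.57
tool_pos: [0.6898, 0.1695, 0.0718]
ee_rot: [[-0.045, 0.998, -0.054], [-0.641, -0.071, -0.764], [-0.766, 0.0, 0.642]]
contact_force: [0.5, 0.8, -0.7]
grip_width: 0.201
```

```bash
python3 - <<'E'
from h import *
s=ctrl.observe();print(s["tool_pos"],s["qpos"].round(1),s["contact_force"].round(1))
p,R=ins(87);rel(p,R)
for n in["wrist","scene","side"]:
    c=cams.capture(n);pickle.dump(c,open(n+"7.pkl","wb"));cv2.imwrite(f"pics/{n}7.png",c["pixels"])
    q=cloud(c,n=="wrist").reshape(-1,3);q=q[np.isfinite(q[:,0])];l=(q-B)@S*1000
    for a in range(75,245,20):
        w=l[(l[:,1]>a)&(l[:,1]<a+20)&(abs(l[:,0])<12)&(abs(l[:,2])<12)]
        if len(w)>3:print(n,a,len(w),w.mean(0).round(1),"z",np.percentile(w[:,2],[5,95]).round(1),"x",np.percentile(w[:,0],[5,95]).round(1),w[:,1].min().round(1))
    for t,x,y,z in[("cheekL top",(-45,45),(50,65),(19,30)),("cheekL face",(-45,45),(60,66),(-60,20))]:
        w=l[(l[:,0]>x[0])&(l[:,0]<x[1])&(l[:,1]>y[0])&(l[:,1]<y[1])&(l[:,2]>z[0])&(l[:,2]<z[1])]
        if len(w)>3:print(n,t,len(w),w.min(0).round(1),w.max(0).round(1),np.median(w,0).round(1))
a=cv2.imread("pics/wrist7.png")[200:350,240:440];b=cv2.imread("pics/scene7.png")[140:270,290:450];e=cv2.imread("pics/side7.png")[130:250,250:400]
f=lambda i:cv2.resize(i,(266,220),interpolation=2)
cv2.imwrite("pics/chk7.png",np.hstack([cv2.resize(i,(266,220*1),interpolation=2) for i in(a,b,e)]))
E
```

```text
[0.68981468 0.16945727 0.07175987] [ 16.8  55.4  45.2 -37.1  94.8  22.8] [ 0.5  0.8 -0.7]
shift mm [-0.  -0.3 -0.6] rot [-0.0008 -0.0005  0.0005] rows>= 1.0
wrist 95 5 [ -2.3 110.    3.3] z [1.9 5.1] x [-4.3  2.8] 104.9
wrist 115 37 [  0.6 127.3   5.4] z [2.7 6.7] x [-3.3  4.4] 117.6
wrist 135 42 [  0.4 144.9   5. ] z [3.1 6. ] x [-3.7  4.7] 135.1
wrist 155 50 [  0.3 165.5   5.2] z [3.5 6. ] x [-3.5  4.4] 155.2
wrist 175 62 [1.00e-01 1.85e+02 5.20e+00] z [2.8 6.2] x [-4.   4.1] 175.5
wrist 195 15 [  0.6 198.    5.9] z [5.4 6.2] x [-1.8  2.8] 195.8
wrist 235 365 [1.000e-01 2.452e+02 9.800e+00] z [ 5.8 11.7] x [-9.6  9.9] 236.5
wrist cheekL face 771 [-28.8  60.1 -37.3] [29.9 64.8 -2.9] [ -4.9  62.2 -16.8]
scene 135 35 [  3.8 145.2   2.3] z [-0.7  5.1] x [-1.1  8. ] 136.1
scene 155 36 [  3.8 164.8   2.3] z [-0.7  5. ] x [-1.5  7.3] 155.1
scene 175 36 [  3.7 185.    2. ] z [-1.5  5.2] x [-1.6  7.3] 175.2
scene 195 34 [  3.8 205.1   2.2] z [-1.9  4.9] x [-0.6  7.3] 195.9
scene 215 34 [  3.8 224.7   2.4] z [-1.1  6.2] x [-0.9  7.4] 215.2
scene 235 80 [  3.1 244.    4.7] z [-6.2 11.2] x [-6.9 11.6] 235.6
scene cheekL top 9 [35.  53.4 19.8] [38.3 63.3 24.2] [36.9 57.5 22. ]
scene cheekL face 14 [ 37.3  60.4 -48.2] [39.2 64.1 17.4] [ 38.1  61.9 -15.7]
side 95 10 [ -0.5 107.2   4.1] z [0.8 6.3] x [-3.1  3. ] 101.6
side 115 11 [  0.6 124.5   3.6] z [-0.3  6. ] x [-2.6  4.7] 115.1
side 135 15 [  0.8 144.    3. ] z [-1.3  6.1] x [-2.4  5. ] 135.2
side 155 12 [  0.9 165.9   3.4] z [0.7 6.9] x [-2.5  4.7] 157.0
side 175 12 [  0.2 184.3   3.9] z [1.  6.4] x [-3.1  4. ] 176.2
side 195 11 [2.000e-01 2.031e+02 3.700e+00] z [1.1 6. ] x [-3.8  4.6] 196.1
side 215 17 [  1.7 227.2   4.4] z [-1.2 10.5] x [-3.4  8. ] 215.0
side 235 30 [ -1.9 241.7   4.9] z [-4.6 11.2] x [-9.4  7.9] 235.2
side cheekL top 32 [-32.8  50.2  19.1] [ 2.4 62.3 29. ] [-17.   53.4  24.1]
side cheekL face 4 [-32.4  60.  -41.7] [ 7.7 62.6 -7.8] [-31.5  61.5 -27.6]
```

View pics/chk7.png

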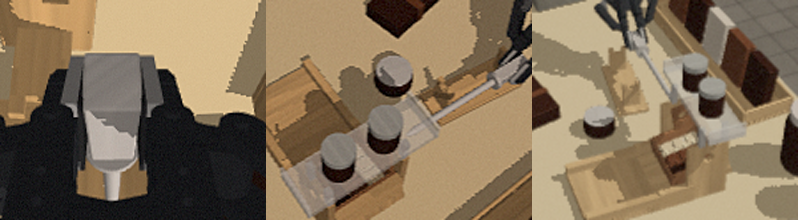

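Rod and bore agree within about 1 mm in x and z when compared in the same camera, and the shaft points at the hole. I'll insert while watching the force.

>>> {"name": "servo_tool", "arguments": {"commands": [[2.6, -0.3, 2.5, 0, 0, 0, -1], [5.1, -0.3, 5.5, 0, 0, 0, -1], [7.7, -0.3, 8.6, 0, 0, 0, -1], [10.3, -0.3, 11.7, 0, 0, 0, -1], [12.9, -0.3, 14.7, 0, 0, 0, -1], [15.4, -0.3, 17.8, 0, 0, 0, -1], [18, -0.3, 20.8, 0, 0, 0, -1], [19.3, -0.3, 22.4, 0, 0, 0, -1], [19.3, -0.3, 22.4, 0, 0, 0, -1]]}}

```text
time_s: 12.47
tool_pos: [0.6874, 0.14, 0.0713]
ee_rot: [[-0.045, 0.998, -0.054], [-0.641, -0.07, -0.764], [-0.766, 0.0, 0.643]]
contact_force: [0.8, -1.4, -1.2]
grip_width: 0.201
```

```bash
python3 - <<'E'
from h import *
s=ctrl.observe();print(s["tool_pos"],s["contact_force"].round(1),s["wrist_torque"].round(2))
p,R=ins(57);rel(p,R)
E
```

```text
[0.68736914 0.13998044 0.07129692] [ 0.8 -1.4 -1.2] [ 0.46 -0.02  0.  ]
shift mm [-0.1  0.1 -0. ] rot [-0.0005 -0.0003  0.0003] rows>= 1.0
```

>>> {"name": "servo_tool", "arguments": {"commands": [[2.6, 0, 3.1, 0, 0, 0, -1], [5.1, 0, 6.1, 0, 0, 0, -1], [7.7, 0, 9.2, 0, 0, 0, -1], [10.3, 0, 12.3, 0, 0, 0, -1], [12.9, 0, 15.3, 0, 0, 0, -1], [15.4, 0, 18.4, 0, 0, 0, -1], [19.3, 0, 23, 0, 0, 0, -1], [19.3, 0, 23, 0, 0, 0, -1]]}}

```text
time_s: 13.13
tool_pos: [0.6853, 0.1094, 0.0713]
ee_rot: [[-0.045, 0.997, -0.054], [-0.641, -0.071, -0.764], [-0.766, 0.0, 0.643]]
contact_force: [0.0, -0.9, -0.8]
grip_width: 0.197
```

>>> {"name": "servo_tool", "arguments": {"commands": [[3.2, 0, 3.8, 0, 0, 0, -1], [6.4, 0, 7.7, 0, 0, 0, -1], [9.6, 0, 11.5, 0, 0, 0, -1], [12.9, 0, 15.3, 0, 0, 0, -1], [16.1, 0, 19.2, 0, 0, 0, -1], [19.3, 0, 23, 0, 0, 0, -1], [22.5, 0, 26.8, 0, 0, 0, -1], [25.7, 0, 30.6, 0, 0, 0, -1], [28.9, 0, 34.5, 0, 0, 0, -1], [32.2, 0, 38.3, 0, 0, 0, -1], [32.2, 0, 38.3, 0, 0, 0, -1]]}}

```text
time_s: 14.05
tool_pos: [0.6817, 0.0596, 0.0712]
ee_rot: [[-0.045, 0.998, -0.054], [-0.641, -0.071, -0.764], [-0.766, 0.0, 0.643]]
contact_force: [-0.8, 0.9, -0.9]
grip_width: 0.202
```

```bash
python3 - <<'E'
from h import *
s=ctrl.observe();print(s["tool_pos"],s["contact_force"].round(1),s["wrist_torque"].round(2),s["qpos"].round(1))
p,R=ins(-23);rel(p,R)
c=cams.capture("side");q=cloud(c).reshape(-1,3);q=q[np.isfinite(q[:,0])];l=(q-B)@S*1000
w=l[(abs(l[:,0])<16)&(abs(l[:,2])<14)&(l[:,1]<60)&(l[:,1]>-40)];print(len(w),w.mean(0).round(1))
E
```

```text
[0.6817185  0.05964418 0.07119514] [-0.8  0.9 -0.9] [ 0.48 -0.02 -0.  ] [  8.7  50.6  56.7 -39.   84.7  20.7]
shift mm [-0.5  0.2 -0.4] rot [-0.0006 -0.0001  0.0005] rows>= 1.0
105 [-1.2 26.7  1.1]
```

>>> {"name": "servo_tool", "arguments": {"commands": [[2.6, 0, 3.1, 0, 0, 0, -1], [5.1, 0, 6.1, 0, 0, 0, -1], [7.7, 0, 9.2, 0, 0, 0, -1], [10.3, 0, 12.3, 0, 0, 0, -1], [12.9, 0, 15.3, 0, 0, 0, -1], [15.4, 0, 18.4, 0, 0, 0, -1], [18, 0, 21.4, 0, 0, 0, -1], [18, 0, 21.4, 0, 0, 0, -1]]}}

```text
time_s: 14.77
tool_pos: [0.6798, 0.0319, 0.0711]
ee_rot: [[-0.045, 0.998, -0.054], [-0.641, -0.07, -0.764], [-0.766, 0.0, 0.643]]
contact_force: [0.1, 0.5, -1.1]
grip_width: 0.201
```

>>> {"name": "servo_tool", "arguments": {"commands": [[2.6, 0, 3.1, 0, 0, 0, -1], [5.1, 0, 6.1, 0, 0, 0, -1], [7.7, 0, 9.2, 0, 0, 0, -1], [10.3, 0, 12.3, 0, 0, 0, -1], [12.9, 0, 15.3, 0, 0, 0, -1], [15.4, 0, 18.4, 0, 0, 0, -1], [15.4, 0, 18.4, 0, 0, 0, -1]]}}

```text
time_s: 15.35
tool_pos: [0.6781, 0.008, 0.0711]
ee_rot: [[-0.045, 0.998, -0.054], [-0.641, -0.071, -0.764], [-0.766, 0.0, 0.643]]
contact_force: [-1.1, -0.5, -0.6]
grip_width: 0.205
```

```bash
python3 - <<'E'
from h import *
s=ctrl.observe();print(s["tool_pos"],s["contact_force"].round(1),s["wrist_torque"].round(2),s["qpos"].round(1))
p,R=ins(-75);rel(p,R)
print("tip at",75-0)
E
```

```text
[0.67808308 0.00796453 0.07113187] [-1.1 -0.5 -0.6] [ 0.46 -0.02  0.02] [  4.6  49.   60.6 -40.1  80.5  19.1]
shift mm [-0.5  0.2 -0.2] rot [-0.0006 -0.0001  0.0005] rows>= 1.0
tip at 75
```

>>> {"name": "servo_tool", "arguments": {"commands": [[1.9, 0, 2.3, 0, 0, 0, -1], [3.9, 0, 4.6, 0, 0, 0, -1], [5.8, 0, 6.9, 0, 0, 0, -1], [5.8, 0, 6.9, 0, 0, 0, -1]]}}

```text
time_s: 15.68
tool_pos: [0.6775, -0.0007, 0.0711]
ee_rot: [[-0.045, 0.998, -0.054], [-0.641, -0.07, -0.764], [-0.766, 0.0, 0.643]]
contact_force: [0.4, 1.1, -1.2]
grip_width: 0.2
```

>>> {"name": "servo_tool", "arguments": {"commands": [[0.6, 0, 0.8, 0, 0, 0, -1], [1.3, 0, 1.5, 0, 0, 0, -1], [1.3, 0, 1.5, 0, 0, 0, -1]]}}

```text
time_s: 15.93
tool_pos: [0.6774, -0.0022, 0.071]
ee_rot: [[-0.045, 0.998, -0.053], [-0.641, -0.07, -0.764], [-0.766, 0.0, 0.643]]
contact_force: [-0.0, 0.7, -0.2]
grip_width: 0.203
```

>>> {"name": "servo_tool", "arguments": {"commands": [[0.6, 0, 0.8, 0, 0, 0, -1], [1.3, 0, 1.5, 0, 0, 0, -1], [1.3, 0, 1.5, 0, 0, 0, -1]]}}

```text
time_s: 16.18
tool_pos: [0.6773, -0.0042, 0.071]
ee_rot: [[-0.045, 0.998, -0.054], [-0.641, -0.07, -0.764], [-0.766, 0.0, 0.643]]
contact_force: [-0.7, -0.0, -1.4]
grip_width: 0.201
```

```bash
python3 - <<'E'
from h import *
s=ctrl.observe();print(s["tool_pos"],s["contact_force"].round(1),s["wrist_torque"].round(2))
p,R=ins(-88);rel(p,R)
for n in["wrist","scene","side"]:
    c=cams.capture(n);q=cloud(c,n=="wrist").reshape(-1,3);q=q[np.isfinite(q[:,0])];l=(q-B)@S*1000
    w=l[(abs(l[:,0])<14)&(abs(l[:,2])<14)&(l[:,1]<-63)&(l[:,1]>-110)];print(n,len(w),w.min(0).round(1) if len(w) else "",w.max(0).round(1) if len(w) else "")
    cv2.imwrite(f"pics/{n}8.png",c["pixels"])
a=cv2.imread("pics/wrist8.png")[180:360,230:430];b=cv2.imread("pics/scene8.png")[160:270,290:420];e=cv2.imread("pics/side8.png")[150:250,290:410]
cv2.imwrite("pics/chk8.png",np.hstack([cv2.resize(i,(266,230),interpolation=2) for i in(a,b,e)]))
E
```

```text
[ 0.6772511  -0.00422423  0.07103249] [-0.7 -0.  -1.4] [ 0.44 -0.01 -0.03]
shift mm [-0.   0.2  0.5] rot [-0.0001 -0.0002 -0.    ] rows>= 1.0
wrist 0  
scene 3 [  1.5 -85.2  -0.5] [  4.7 -83.    1.1]
side 50 [-13.6 -88.9 -12.4] [ 13.8 -63.   13.3]
```

View pics/chk8.png

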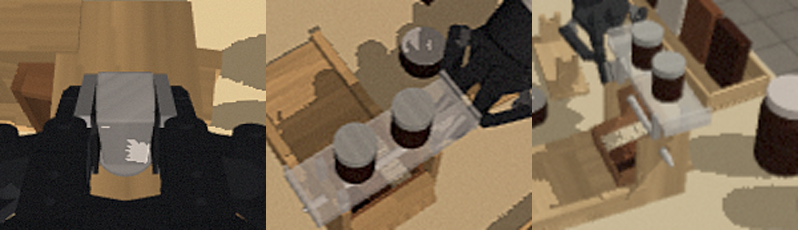

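The tip is out through the right cheek (right crop, about (668,155)), and the collar is nearly at the left cheek. Small steps to contact.

>>> {"name": "servo_tool", "arguments": {"commands": [[0.6, 0, 0.8, 0, 0, 0, -1], [0.6, 0, 0.8, 0, 0, 0, -1]]}}

```text
time_s: 16.5
tool_pos: [0.6772, -0.005, 0.0711]
ee_rot: [[-0.045, 0.998, -0.054], [-0.641, -0.07, -0.765], [-0.766, 0.0, 0.642]]
contact_force: [-0.6, 0.2, -0.4]
grip_width: 0.205
```

>>> {"name": "servo_tool", "arguments": {"commands": [[0.6, 0, 0.8, 0, 0, 0, -1], [0.6, 0, 0.8, 0, 0, 0, -1]]}}

```text
time_s: 16.67
tool_pos: [0.6772, -0.005, 0.0711]
ee_rot: [[-0.044, 0.998, -0.053], [-0.64, -0.069, -0.765], [-0.767, 0.001, 0.641]]
contact_force: [0.0, 5.3, 0.6]
grip_width: 0.204
```

>>> {"name": "servo_tool", "arguments": {"commands": [[0.6, 0, 0.8, 0, 0, 0, -1], [0.6, 0, 0.8, 0, 0, 0, -1]]}}

```text
time_s: 16.83
tool_pos: [0.6772, -0.0051, 0.0711]
ee_rot: [[-0.043, 0.998, -0.053], [-0.639, -0.068, -0.766], [-0.768, 0.001, 0.64]]
contact_force: [-0.4, 10.3, 0.4]
grip_width: 0.202
```

The collar is in contact at 10 N. I'll relax, hold, lower slightly until the shaft rests, and release.

>>> {"name": "servo_tool", "arguments": {"commands": [[-0.8, 0, -1, 0, 0, 0, -1], [-0.8, 0, -1, 0, 0, 0, -1], [-0.8, 0, -1, 0, 0, 0, -1], [0, 0, -1.7, 0, 0, 0, -1], [0.7, 0, -2.3, 0, 0, 0, -1], [1.1, 0, -2.6, 0, 0, 0, -1], [1.1, 0, -2.6, 0, 0, 0, -1]]}}

```text
time_s: 17.42
tool_pos: [0.6775, -0.0051, 0.0692]
ee_rot: [[-0.043, 0.998, -0.054], [-0.641, -0.069, -0.765], [-0.767, 0.002, 0.642]]
contact_force: [-0.1, 6.4, 2.0]
grip_width: 0.199
```

```bash
python3 - <<'E'
from h import *
s=ctrl.observe();print(s["tool_pos"],s["contact_force"].round(1),s["wrist_torque"].round(2))
E
```

```text
[ 0.67754371 -0.00507055  0.06916172] [-0.1  6.4  2. ] [ 0.76 -0.04 -0.04]
```

Resting and in contact. I'll open, then retreat along the tool axis.

>>> {"name": "servo_tool", "arguments": {"commands": [[0, 0, 0, 0, 0, 0, -0.4], [0, 0, 0, 0, 0, 0, -0.2], [0, 0, 0, 0, 0, 0, 0.2], [0, 0, 0, 0, 0, 0, 0.5], [0, 0, 0, 0, 0, 0, 0.5], [0, 0, 0, 0, 0, 0, 0.5], [0, 0, 0, 0, 0, 0, 0.5]]}}

```text
time_s: 18.0
tool_pos: [0.6771, -0.0059, 0.0686]
ee_rot: [[-0.045, 0.998, -0.054], [-0.641, -0.07, -0.764], [-0.766, 0.0, 0.643]]
contact_force: [-1.0, -0.4, 0.4]
grip_width: 0.748
```

>>> {"name": "servo_tool", "arguments": {"commands": [[-10, 0, 0, 0, 0, 0, 0.5], [-20, 0, 0, 0, 0, 0, 0.5], [-35, 0, 0, 0, 0, 0, 0.5], [-55, 0, 0, 0, 0, 0, 0.5], [-75, 0, 0, 0, 0, 0, 0.5], [-100, 0, 0, 0, 0, 0, 0.5], [-125, 0, 0, 0, 0, 0, 0.5], [-125, 0, 0, 0, 0, 0, 0.5], [-125, 0, 0, 0, 0, 0, 0.5], [-125, 0, 0, 0, 0, 0, 0.5]]}}

```text
time_s: 18.83
tool_pos: [0.6824, 0.0743, 0.1639]
ee_rot: [[-0.045, 0.998, -0.053], [-0.641, -0.07, -0.764], [-0.766, -0.001, 0.643]]
contact_force: [0.1, -0.3, 0.2]
grip_width: 0.747
```

```bash
python3 - <<'E'
from h import *
s=ctrl.observe();print(s["time_s"],s["tool_pos"],s["contact_force"].round(1),s["dq"].round(2))
for n in["wrist","scene","side"]:
    c=cams.capture(n);q=cloud(c,n=="wrist").reshape(-1,3);q=q[np.isfinite(q[:,0])];l=(q-B)@S*1000
    def f(t,x,y,z):
        w=l[(l[:,0]>x[0])&(l[:,0]<x[1])&(l[:,1]>y[0])&(l[:,1]<y[1])&(l[:,2]>z[0])&(l[:,2]<z[1])]
        if len(w):print(n,t,len(w),w.min(0).round(1),w.max(0).round(1),np.median(w,0).round(1))
    f("tip",(-9,10),(-105,-65),(-10,10));f("grip",(-14,14),(70,130),(-16,18));f("collar",(-17,17),(63.5,69),(-18,18));f("grip end",(-14,14),(110,130),(-16,18))
    f("earL",(-45,40),(42,51),(8,30))
    cv2.imwrite(f"pics/{n}9.png",c["pixels"])
a=cv2.imread("pics/wrist9.png")[120:340,200:460];e=cv2.imread("pics/side9.png")[150:250,290:410]
cv2.imwrite("pics/chk9.png",np.hstack([cv2.resize(i,(390,330),interpolation=2) for i in(a,e)]))
E
```

```text
18.8333 [0.68240528 0.07429281 0.16391688] [ 0.1 -0.3  0.2] [-0.92  0.88  0.92 -0.02  0.09 -0.08]
wrist tip 1 [  5.3 -66.1  -1. ] [  5.3 -66.1  -1. ] [  5.3 -66.1  -1. ]
wrist grip 1098 [ -8.8  70.1 -10. ] [  9.9 123.7   8.9] [  0.6 112.8   7. ]
wrist collar 220 [-16.7  63.5  -8.6] [13.  69.  17.2] [ 0.8 67.   7.1]
wrist grip end 590 [ -8.8 110.  -10. ] [  9.4 123.7   8.5] [  0.6 121.6   3.1]
wrist earL 6 [ 9.5 44.3 22.6] [14.1 47.2 23.9] [11.8 46.6 23.6]
scene tip 6 [ -0.1 -85.7  -7.7] [  5.5 -82.3  -1.6] [  1.6 -84.3  -2.7]
side tip 26 [ -8.5 -89.6  -7.3] [  6.3 -65.2   5.1] [  0.5 -75.1   0.1]
side grip 38 [ -8.1  84.7 -12.9] [ 10.8 120.3   9.2] [ -4.8 106.5   4.7]
side grip end 13 [ -8.1 113.2 -12.9] [  7.1 120.3   7.1] [ -3.2 117.2   4.1]
side earL 38 [-33.7  42.1   8.9] [ 6.7 50.9 25.2] [-10.   46.3  17. ]
```

View pics/chk9.png

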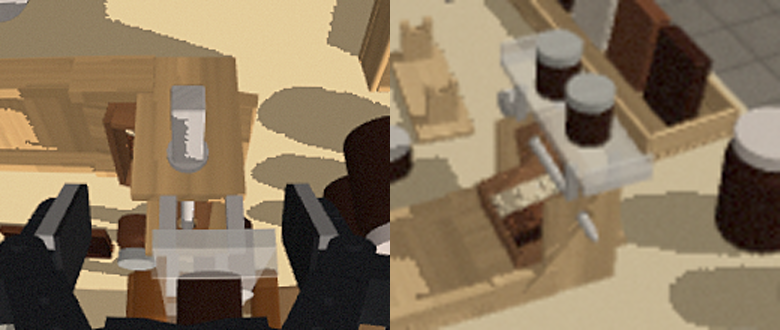

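The shaft runs through both cheeks, the collar is at the left cheek (grip end at 123.7 mm, 122 when flush), and the gripper is clear. Handing in.

```bash
python3 -c "
from workcell import ctrl
print(ctrl.hand_in())"
```

```text
the job is handed in; nothing more can be done
None
```

I pushed the tray up the ramp to the back stop, then threaded the rod through both cheeks and both ears from the left, let go and handed the job in. It took 18.9 s on the robot's clock. The hand-in reports no verdict, so the figures below are my own last measurements.

- **Tray:** it stopped against the back stop at 27 N. The ear edges then lay within about 1–2 mm of where they should be with the tray home. After the rod was in, I only had a rough look at the tray (few ear points), and it showed no shift.
- **Rod:** it went in with no noticeable side force, and the collar met the left cheek at 10 N.
    - After release, the grip end read 123.7 mm from the bore centre, against 122 mm when flush. The wrist camera had read that end about 1.5 mm too far earlier.
    - The tip was about 85–90 mm out on the right (it must be past 78 mm). The axis was roughly 1–3 mm below the bore line, within the 7 mm allowed.
- **Gripper:** it was clear of everything, with contact force near zero.
- **Other goods:** nothing was touched as far as the forces and pictures show. I did not re-measure their positions.
- **Disagreement:** the cameras differed by up to about 4 mm in x, the scene camera being the furthest out. I went by the wrist camera and by comparing things within the same view.

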